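Hold a pine board down in the treadle clamp

ROBOT

A 6-joint arm with a two-finger parallel gripper is mounted at the origin on a cart in front of the work surface, level with it; the furniture and walls round the work are solid. World frame = base frame: x ahead of the robot, y to its left, z up, the work surface at z = 0. Lengths are in mm, angles in rad, forces in N, time in s.
With the tool pointing down it reaches from about 425 to 950 mm from the base axis. Payload 3.5 kg.
Tool frame: the origin (TCP) lies where the fingers leave the gripper's body, on its centre line; the fingertips stand 73 mm ahead of it and the grasp point (between the pads) lies 54 mm ahead of it; z points along the fingers, y is the line along which they close (so a half turn about z gives the same grasp; the last joint's range is limited). The gripper opens to 85 mm and grips with 20 to 120 N. Pads are 22 mm wide; open, the fingers measure 114 mm over their backs; the gripper's body (76 mm by 85 mm) begins 54 mm behind the grasp point. The pads swing forward as they close: fully open they stand 13 mm farther back than shut.
Start: joints at [1.159, 0.286, 1.577, -0, 1.279, -0.15], TCP at [174.667, 651.996, 303.925] pointing down, gripper open.
Joint ranges: [-2.77, 2.77], [-0.9, 2.22], [0.21, 2.48], [-1.53, 4.67], [0.24, 2.81], [-2.84, 2.84]. Speed limits (rad/s): [2.79, 2.79, 3.14, 3.14, 3.14, 3.14].

INTERFACE

Orientations are given as a unit quaternion [x, y, z, w].
In Python, from cell import bot gives the robot as it stands. The module is installed in compiled form; this text tells all that it offers.
- The arm moves only by the tool step_arm, never from a script. Its argument "motion" is a list of rows, each a list of 3 entries, a list of its own where there are three numbers: the shift along the world's x, y, z in m, then the turn, a rotation vector about the world's x, y, z in rad, then the finger opening in m, from 0 to 0.0854. A call has 1 to 10 rows; each row shifts and turns the commanded pose from where the row before left it; what a row does not reach is not made up. A row lasts 1/10 s, in which the tool goes at most 50 mm and 8.59 degrees, less where a joint would pass 70% of its speed; a pose out of reach is approached as far as the arm can. A call with a gripper value outside its range is refused whole. The fingers move at their own pace and stop on an object; "squeeze" is the grip in N (left out, the last holds). Time passes only in rows, so rows that do not move let the fingers close. It gives the time, the measured TCP pose, the force, the opening and the grip force at its end, in the units of the state.
- bot.state(): the state, without advancing time (a new reading comes with each control period).
- bot.snapshot(name): name is "scene" or "top"; returns the picture (480x640x3 uint8, blue, green, red); there is no depth.
- bot.camera_info(name): a dict with "fx", "fy", "cx", "cy" (pixels), "origin" and "orientation" of the camera in the world. Camera axes: x right, y down, z forward; pixel columns grow to the right and rows downward; lengths in mm; the calibration is good to about 2 mm. A picture is of the moment at which its call begins. camera_info takes no time and is no camera call.
- bot.close_job(): hands the job in; it is judged then, once.
The state is a dict: "t": time; "joint_pos": joint angles; "joint_vel": joint speeds; "tau": joint torques, N m; "tool_pos": TCP position; "orientation": TCP orientation; "contact_force": force on the tool from outside, world axes, zero at the start; "torque": the same for the moment, N m; "width": opening from 0.0 (shut) to 1.0 (fully open); "gripper_force": force on a finger pad.
Only numpy, scipy, OpenCV 4.12 (cv2) and the standard library are available. Lean on these libraries where they do the work, as an engineer would, in place of code of your own. Each camera call takes 0.05 s, during which the arm holds its last target. There are 200 camera calls.

TASK

The bench clamp is latched shut with nothing in it: pull its red knob up so that the treadle springs up. Then take the light pine board out of the rack, lay it flat under the rubber pad, snug into the corner of fence and end stop with its free end out to the left, and press the treadle right down to its stop so that it latches and holds the board. Leave the other things where they are.

Things in the scene. Friction and masses are not known exactly. Their poses are not given: they have to be found in the camera images.
- treadle_clamp: Fixed bench hold-down clamp, origin on the worktop: x leads away from the robot, y left, z up. Grey base plate 8 mm thick, x -65 to 120, y -115 to 100 mm. The treadle (right, y = -75) and the arm with the rubber pad (left, y = 35) sit on one rock shaft and move together. Blue latch post and bracket: x 63 to 117, y -45 to -15, up to z = 133 mm; blue bearings up to 80 mm.
- shaft (a point): Axis of the rock shaft, along the clamp's y, at clamp x = 75, z = 62 mm, level with the latch bolt (y = -30 mm).
- corner (a point): Inner corner of the aluminium fence and end stop, on the plate's top (8 mm over the worktop); axes as the clamp's. The fence runs 92 mm along +y, the end stop 50 mm along -x; both 18 mm high. A board that is home has its middle at x = -29, y = +80, z = +10 mm from here; 58 mm of it then stick out past the plate's left edge.
- treadle (a joint): Angle of the rock shaft, rad: 0 = treadle and pad up, 0.42 = treadle pressed down to its stop. It springs up by itself (about 4 N at the treadle when up, 6 N when down, 12 N down on the board). Pressed to the stop and let go it comes back about 0.05 rad and stays latched near 0.37, as it is at the start.
- treadle_top (a point): Middle of the top of the treadle's black ribbed rubber tread, 60 mm (x) by 58 mm (y). When up it stands about 90 mm over the worktop, at the stop 34 mm. It lies 130 mm from the shaft axis, moves down in an arc and tips with the shaft; level at the stop. Nothing stands beside or over it.
- pad: Round black rubber pad, 30 mm wide, on a spring of 1 N/mm under the clamp arm; origin in the middle of its face below. With the treadle up it stands about 56 mm over the worktop, 28 mm above a board on the plate. The arm over it is 24 mm wide (y), its top under 110 mm.
- latch_knob (a joint): Lift of the spring bolt under the red knob, m: 0 = dropped in, holds the treadle down; about 0.008 = rides on the cam, treadle not latched; 0.014 = pulled up to its stop. Pulled up over 0.010 (5 to 10 N) it sets the treadle free. It drops in by itself when the treadle reaches its stop.
- knob_top (a point): Middle of the top of the red pull knob, round, upright, 27 mm wide (23 mm in its lower half), 26 mm high; top about 166 mm over the worktop with the bolt in. Grip it from above in any direction. Just below it is a steel collar 25 mm wide and 5 mm high, then the blue bracket, its top 38 mm below the knob's top.
- board: Light pine board 58 x 160 x 20 mm, 0.11 kg, a small hole near each end. Origin in the middle of one broad face; x along its width, y its length, z its thickness. It starts on edge in the rack's front slot, its length along the rack's y. Either face and either end will do in the clamp.
- board_mid (a point): Centre of the board: 29 mm from its long edges, 80 mm from its ends, 10 mm from its faces. Axes as the board's.
- rack: Plywood offcut rack 130 x 130 x 12 mm, fixed; origin under its middle, x away from the robot, y left. Two slots along y, at x = -40 mm (the pine board, upper edge at z = 70 mm) and x = +40 mm (another offcut), each between four round wooden pins, 10 mm thick, up to z = 36 mm, at y = +-45 mm. Slots 23 mm wide.
- rack_offcut: Larger wood offcut, 90 x 140 x 20 mm, without holes, on edge in the rack's back slot, up to z = 102 mm; a bystander. Origin in the middle of one broad face.
- hose_loop (a point): Lowest part of a stiff white hose loop that hangs down in front of the worktop at the left, fixed, an obstacle for the arm: x 0.37 to 0.41, y 0.31 to 0.55 m, from z = 0.43 m upwards. Farther left stands a bench grinder (y above 0.65 m, up to z = 0.32 m).
- screw_jar: White jar with yellow lid, 66 mm wide, 97 mm high, at the right of the worktop; a bystander. Origin under its centre.
- mug: Striped mug, 86 mm wide, 101 mm high, right of the clamp; a bystander. Origin under its centre.
- tape_measure: Yellow tape measure, 35 x 92 x 61 mm, behind and left of the rack; a bystander. Origin under its centre.
- glue: White glue bottle with red tip, 48 mm wide, 165 mm high, behind the clamp; a bystander. Origin under its centre.

How it is judged (in metres and radians):
On the way, in this order (a step that is already met when the one before it is completed fails the run):
1. the knob has been pulled and the treadle has sprung up (value of joint treadle below 0.06 rad), for 0.1 s.
2. with the treadle still up, the board lies flat on the plate under the pad, within about 8 mm of the fence and the end stop, and along the fence (x of board_mid in the frame of treadle_clamp between -0.017 and -0.005 m and y of board_mid in the frame of treadle_clamp between 0.073 and 0.086 m and z of board_mid in the frame of treadle_clamp below 0.023 m and angle between the z axis of board and the z axis of treadle_clamp, either way round below 0.1 rad and angle between the y axis of board and the y axis of treadle_clamp, either way round below 0.08 rad and value of joint treadle below 0.1 rad), for 0.2 s.
3. the treadle is pressed down to its stop (value of joint treadle above 0.405 rad), for 0.05 s.
At the end, for the whole second after the job is handed in: The treadle stays latched down (over 0.33 rad, bolt dropped in to less than 4 mm), the pad presses on the board with more than 1.5 N, and the board lies flat on the plate at rest, within about 8 mm of the fence and of the end stop and within 0.08 rad of the fence's direction (x of board_mid in the frame of treadle_clamp between -0.017 and -0.005 m and y of board_mid in the frame of treadle_clamp between 0.073 and 0.086 m and z of board_mid in the frame of treadle_clamp below 0.023 m and angle between the z axis of board and the z axis of treadle_clamp, either way round below 0.1 rad and angle between the y axis of board and the y axis of treadle_clamp, either way round below 0.08 rad and value of joint treadle above 0.33 rad and value of joint latch_knob below 0.004 m and contact force between pad and board above 1.5 N and linear speed of board below 0.02 m/s); the robot touches nothing.
It fails at once if a bystander (rack offcut, jar, mug, tape measure, glue bottle) is shifted by more than 3 cm (distance of any of rack_offcut, screw_jar, mug, tape_measure, glue from where it was at the start of the episode above 0.03 m).
It also fails if it takes over 64 s, if anything falls off the work surface, if the arm or the gripper's body presses on something with over 40 N, if the wrist force passes 120 N, or if a joint passes its speed limit or range.

## Working session

There is one attempt and no reset: what is moved stays moved. The work goes in short steps, Python scripts to look and compute and a tool call to move; the robot and the scene stay as the last step left them, time stands still between calls to the robot, and variables do not carry over. Pictures are saved under pics/ and viewed, at most 10 in all, crops included, and the job is handed in when it is done.

Besides the shell and the picture viewer there is one more tool, called after "Call:" by a JSON object that holds its "name" and its "arguments", one argument or row to a line. step_arm: Moves the arm, as the interface text tells. Its arguments: {"type":"object","properties":{"motion":{"type":"array"},"squeeze":{"type":"number"}},"required":["motion"]}

```bash
mkdir -p pics; python3 - <<'E'
from cell import bot
import cv2
for n in("scene","top"):
    im=bot.snapshot(n); cv2.imwrite(f"pics/{n}0.png",im); print(bot.camera_info(n))
s=bot.state(); print(s)
E
```

```text
{'fx': 461.4953108050919, 'fy': 461.4953108050919, 'cx': 326.3101873761884, 'cy': 228.95510502599032, 'origin': array([ -219.62287785, -1170.96052044,  1029.36810508]), 'orientation': array([ 0.82494053, -0.25880044,  0.1539499 , -0.47832508])}
{'fx': 548.1898957902164, 'fy': 548.1898957902164, 'cx': 315.1422663222166, 'cy': 234.26686753290704, 'origin': array([-145.73762439,  -54.30331528, 1889.84690798]), 'orientation': array([-0.68823159,  0.69619816, -0.14858113,  0.13988941])}
{'t': 0.1, 'joint_pos': array([ 1.15895342e+00,  2.87120480e-01,  1.57801279e+00, -2.50920733e-05,
        1.27858957e+00, -1.50005067e-01]), 'joint_vel': array([-1.61604768e-04, -2.78106636e-03, -3.54092544e-03,  1.37031660e-03,
        5.62978808e-05,  7.10816507e-04]), 'tau': array([ 9.65712134e-04, -4.07294691e+01, -2.93699795e+01, -1.96923620e-04,
        3.44667656e-03, -2.51992526e-05]), 'tool_pos': array([174.53232576, 651.5994714 , 302.66603062]), 'orientation': array([ 1.30541586e-01,  9.91442262e-01, -1.02667002e-03, -2.83750372e-04]), 'contact_force': array([ 0.6065751 ,  0.10343665, -0.0218032 ]), 'torque': array([-0.02411469, -0.02316795, -0.03787502]), 'gripper_force': 0.0, 'width': 0.9995989263340003}
```

View pics/scene0.png

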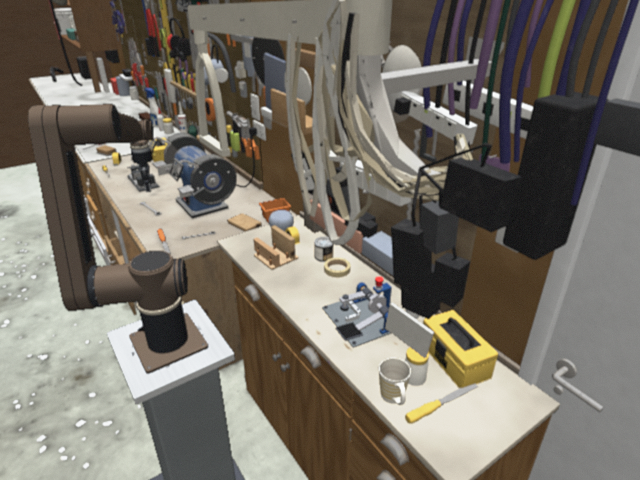

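View pics/top0.png

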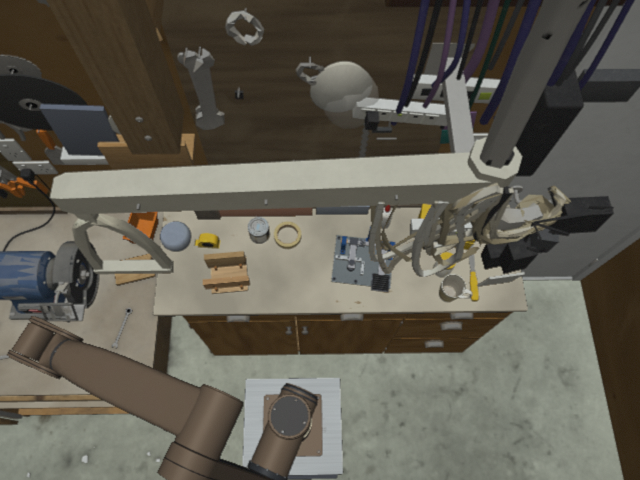

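The scene view shows the clamp near (365,310), rack near (275,245) and mug near (395,380). The top view shows the clamp near (360,262) and rack near (226,272). I'll enlarge both.

```bash
python3 - <<'E'
import cv2
def crop(f,o,x0,x1,y0,y1,k):
    im=cv2.imread(f)[y0:y1,x0:x1]; im=cv2.resize(im,None,fx=k,fy=k,interpolation=cv2.INTER_CUBIC)
    for x in range((x0+9)//10*10,x1,10):
        cv2.line(im,((x-x0)*k,0),((x-x0)*k,6),(0,0,255),1); cv2.putText(im,str(x),((x-x0)*k,16),0,.35,(0,0,255),1)
    for y in range((y0+9)//10*10,y1,10):
        cv2.line(im,(0,(y-y0)*k),(6,(y-y0)*k),(0,0,255),1); cv2.putText(im,str(y),(7,(y-y0)*k+4),0,.35,(0,0,255),1)
    return im
a=crop("pics/scene0.png",0,315,405,270,350,7)
cv2.imwrite("pics/a.png",a)
b=crop("pics/top0.png",0,325,405,230,295,8)
cv2.imwrite("pics/b.png",b)
c=crop("pics/top0.png",0,195,255,245,300,6);d=crop("pics/scene0.png",0,245,305,220,275,6)
cv2.imwrite("pics/c.png",cv2.hconcat([c,d]))
E
```

```text
(no output)
```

View pics/a.png

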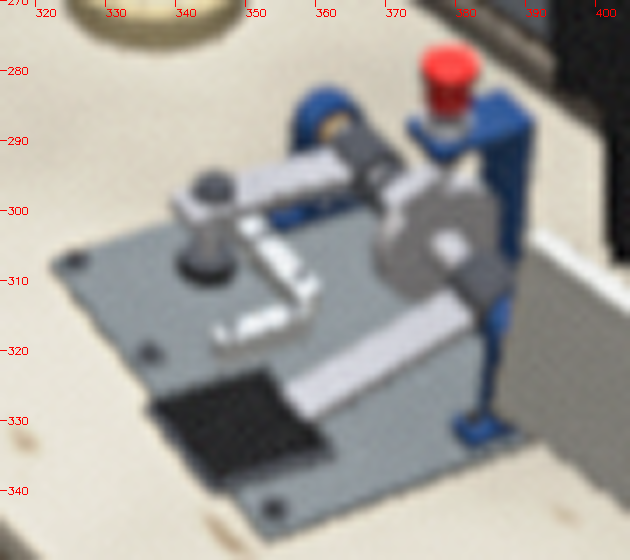

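View pics/b.png

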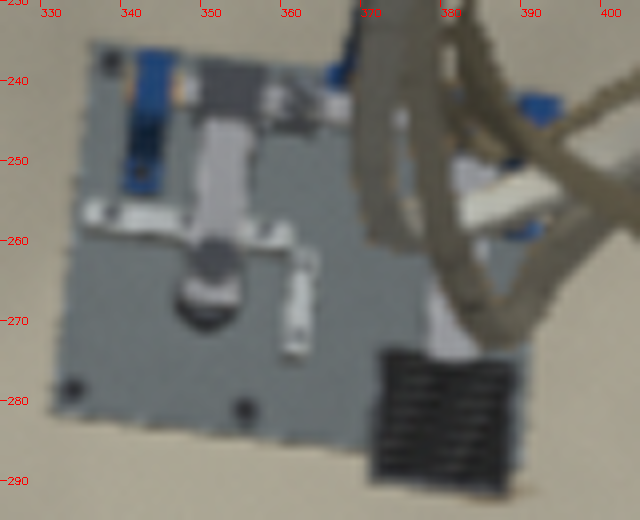

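View pics/c.png

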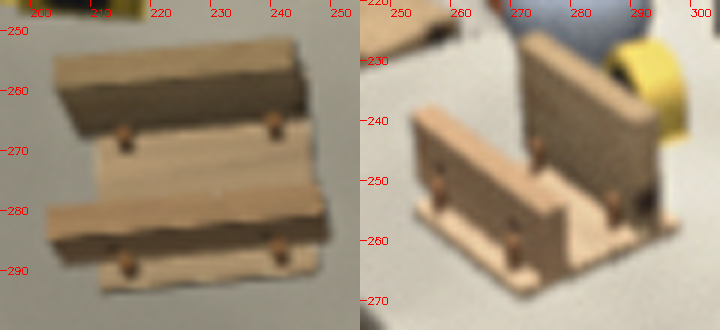

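Crop a (scene): plate corners at (321,308), (352.5,347), (391,332), knob top at (379,278.5). Crop b (top): plate corners at (331.5,282), (336,235.5), tread at (381,282). Crop c: board's upper edge runs (203,282)–(249,278) in top and (255.5,238)–(277,254.5) in scene.

```bash
cat > h.py <<'E'
import numpy as np
from cell import bot
from scipy.spatial.transform import Rotation as R
from scipy.optimize import least_squares
C={n:bot.camera_info(n) for n in("scene","top")}
def ray(n,u,v,z):
    c=C[n]; d=R.from_quat(c["orientation"]).apply([(u-c["cx"])/c["fx"],(v-c["cy"])/c["fy"],1])
    return (c["origin"]+d*(z-c["origin"][2])/d[2]).round(1)
def proj(n,p):
    c=C[n]; q=R.from_quat(c["orientation"]).inv().apply(np.asarray(p)-c["origin"])
    return np.array([q[0]/q[2]*c["fx"]+c["cx"],q[1]/q[2]*c["fy"]+c["cy"]])
def w(p,q): # clamp point -> world
    c,s=np.cos(p[2]),np.sin(p[2]); return np.array([p[0]+c*q[0]-s*q[1],p[1]+s*q[0]+c*q[1],q[2]])
E
python3 - <<'E'
from h import *
o=.45
P=[("scene",321.3,308,-65,100,8),("scene",352.5,347,-65,-115,8),("scene",391.5,332,120,-115,8),("top",331.5,282,-65,100,8),("top",336.3,235.5,120,100,8)]
f=lambda p:np.concatenate([proj(n,w(p,(a,b,c)))-(u-o,v-o) for n,u,v,a,b,c in P])
r=least_squares(f,[600,0,0],x_scale=[10,10,.1]); p=r.x
print("clamp",p,"res",r.fun.round(1)); 
def inv(q): c,s=np.cos(p[2]),np.sin(p[2]); d=q[:2]-p[:2]; return (c*d[0]+s*d[1]).round(1),(-s*d[0]+c*d[1]).round(1)
for n,u,v,z in [("scene",379,279,166),("top",381,281.5,36),("scene",343,332,36),("scene",359,310,26),("top",361,260,26)]:
    k=ray(n,u-o,v-o,z); print(n,z,k,inv(k))
for n,L in {"top":[(203,279.5),(203,284.5),(248.5,275.5),(249,280)],"scene":[(254,239),(257.5,237.5),(274.5,255.5),(279.5,254)]}.items():
    q=np.array([ray(n,u-o,v-o,70) for u,v in L]); print(n,q.tolist(),q.mean(0)); d=q[0]+q[1]-q[2]-q[3]; print("yaw",np.arctan2(-d[0],d[1]), np.hypot(*d[:2])/2)
for n,u,v in[("top",256,205),]: pass
E
```

```text
clamp [ 5.31226414e+02 -2.44301909e+02 -1.61481078e-01] res [-2.1 -1.  -3.9  0.3  7.5 -2.2 -0.9  1.1  1.   1. ]
scene 166 [ 609.3 -288.6  166. ] (np.float64(84.2), np.float64(-31.2))
top 36 [ 477.9 -313.8   36. ] (np.float64(-41.5), np.float64(-77.2))
scene 36 [ 456.5 -306.8   36. ] (np.float64(-63.7), np.float64(-73.7))
scene 26 [ 572.  -242.5   26. ] (np.float64(40.0), np.float64(8.3))
top 26 [ 564.2 -247.3   26. ] (np.float64(33.0), np.float64(2.3))
top [[480.2, 312.5, 70.0], [461.8, 311.2, 70.0], [493.3, 154.4, 70.0], [476.7, 152.1, 70.0]] [478.   232.55  70.  ]
yaw 0.08804417611862654 159.21670766599846
scene [[464.7, 306.2, 70.0], [481.9, 308.8, 70.0], [472.5, 152.1, 70.0], [493.5, 150.5, 70.0]] [478.15 229.4   70.  ]
yaw 0.06202022896560793 156.50089456613338
```

```bash
python3 - <<'E'
from h import *
o=.45
P=[("scene",321.3,308,-65,100,8),("scene",352.8,347.3,-65,-115,8),("top",331.5,282,-65,100,8),("top",336.3,235.5,120,100,8),("top",381,281.5,-53,-75,38),("scene",343.5,331.5,-53,-75,38),("top",359.5,261.3,18,-.5,26),("scene",355.5,311.5,18,-.5,26)]
for sel in (P,P[:4],P[2:5]+P[6:7],P[:2]+P[5:6]+P[7:]):
    f=lambda p:np.concatenate([proj(n,w(p,(a,b,c)))-(u-o,v-o) for n,u,v,a,b,c in sel])
    r=least_squares(f,[600,0,0],x_scale=[10,10,.1]); p=r.x
    print("clamp",p,"res",r.fun.round(1)); 
    def inv(q): c,s=np.cos(p[2]),np.sin(p[2]); d=q[:2]-p[:2]; return (c*d[0]+s*d[1]).round(1),(-s*d[0]+c*d[1]).round(1)
    print(inv(ray("scene",378.6,278.6,166)))
im={n:bot.snapshot(n) for n in C}
import cv2
hsv=cv2.cvtColor(im["scene"],cv2.COLOR_BGR2HSV); m=((hsv[...,0]<8)|(hsv[...,0]>172))&(hsv[...,1]>150)&(hsv[...,2]>90); m[:270]=0;m[300:]=0;m[:,:365]=0;m[:,395:]=0
y,x=np.nonzero(m); print(x.min(),x.max(),y.min(),y.max(),x.mean(),y.mean(),ray("scene",x.mean(),y.mean(),153))
E
```

```text
clamp [ 5.36592682e+02 -2.43943788e+02 -1.40043422e-01] res [-1.2 -1.2 -2.  -0.7 -0.8  0.3  0.1  0.2 -0.7  1.   4.7 -1.4  1.5  1.2
  0.2  1.2]
(np.float64(78.2), np.float64(-34.4))
clamp [ 5.39009618e+02 -2.47292600e+02 -1.21042466e-01] res [-0.5 -0.6  0.1 -0.4  0.4  0.2  0.3 -0. ]
(np.float64(74.7), np.float64(-32.8))
clamp [ 5.39755451e+02 -2.44030852e+02 -1.19921587e-01] res [-0.5  0.  -0.6 -0.2 -0.4 -0.3  1.4  0.4]
(np.float64(74.3), np.float64(-36.2))
clamp [ 5.34087087e+02 -2.45723106e+02 -1.51336900e-01] res [-1.4 -0.9 -2.7 -0.1  4.1 -0.8 -0.1  1.8]
(np.float64(80.8), np.float64(-31.4))
376 382 277 285 378.7959183673469 280.81632653061223 [ 614.3 -285.2  153. ]
```

Call:
{"name": "step_arm", "arguments": {
  "motion": [
    [[-0.005,-0.0195,0],[0.0773,-0.0207,0],0.06],
    [[-0.005,-0.0195,0],[0.0773,-0.0207,0],0.06],
    [[-0.005,-0.0195,0],[0.0773,-0.0207,0],0.06],
    [[-0.005,-0.0195,0],[0.0773,-0.0207,0],0.06],
    [[-0.005,-0.0195,0],[0.0773,-0.0207,0],0.06],
    [[-0.005,-0.0195,0],[0.0773,-0.0207,0],0.06],
    [[-0.005,-0.0195,0],[0.0773,-0.0207,0],0.06],
    [[-0.005,-0.0195,0],[0.0773,-0.0207,0],0.06],
    [[-0.005,-0.0195,0],[0.0773,-0.0207,0],0.06],
    [[-0.005,-0.0195,0],[0.0773,-0.0207,0],0.06]
  ]
}}

```text
t: 1.2
tool_pos: [124.3, 456.1, 303.8]
orientation: [0.12, 0.913, 0.388, 0.051]
contact_force: [0.6, 0.8, 0.0]
width: 0.704
gripper_force: 0.0
```

```bash
python3 -c "
from cell import bot
import cv2;cv2.imwrite('pics/s1.png',bot.snapshot('scene')[60:360,:400]);s=bot.state();print(s['joint_pos'],s['tool_pos'],s['orientation'])"
```

```text
[ 1.00619901 -0.48297997  2.39145485  0.46410171  0.50215804 -0.62784791] [122.60528023 453.29482019 300.45178375] [0.11989364 0.91316711 0.38631123 0.05014955]
```

View pics/s1.png

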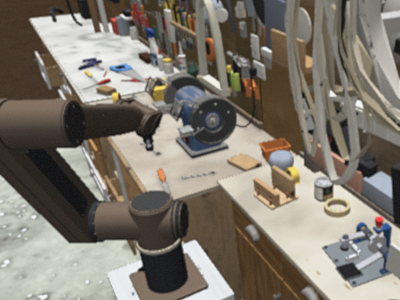

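Arm is folded: gripper near (150,140) in the crop, hoses well clear of it. Now swing right, under and inside the loop.

Call:
{"name": "step_arm", "arguments": {
  "motion": [
    [[0.0447,-0.0145,0],[0,0,-0.1],0.06],
    [[0.043,-0.0189,0],[0,0,-0.1],0.06],
    [[0.0409,-0.0231,0],[0,0,-0.1],0.06],
    [[0.0384,-0.0271,0],[0,0,-0.1],0.06],
    [[0.0355,-0.0308,0],[0,0,-0.1],0.06],
    [[0.0323,-0.0342,0],[0,0,-0.1],0.06],
    [[0.0287,-0.0372,0],[0,0,-0.1],0.06],
    [[0.0248,-0.0399,0],[0,0,-0.1],0.06],
    [[0.0207,-0.0422,0],[0,0,-0.1],0.06],
    [[0.0164,-0.044,0],[0,0,-0.1],0.06]
  ]
}}

```text
t: 2.25
tool_pos: [451.0, 143.3, 304.3]
orientation: [0.545, 0.743, 0.314, 0.23]
contact_force: [0.7, 0.2, -0.2]
width: 0.701
gripper_force: 0.0
```

Call:
{"name": "step_arm", "arguments": {
  "motion": [
    [[0.0119,-0.0455,0],[0,0,-0.1],0.06],
    [[0.0074,-0.0464,0],[0,0,-0.1],0.06],
    [[0.0027,-0.0469,0],[0,0,-0.1],0.06],
    [[-0.002,-0.047,0],[0,0,-0.1],0.06],
    [[-0.0067,-0.0465,0],[0,0,-0.1],0.06],
    [[-0.0113,-0.0456,0],[0,0,-0.1],0.06],
    [[-0.0158,-0.0443,0],[0,0,-0.1],0.06],
    [[0,0,0],[0,0,0],0.06]
  ]
}}

```text
t: 3.05
tool_pos: [435.2, -181.2, 304.5]
orientation: [0.767, 0.509, 0.215, 0.325]
contact_force: [0.2, 0.9, -0.3]
width: 0.704
gripper_force: 0.0
```

```bash
cat >> h.py <<'E'
def turn(zdir,ydir):
    "rotation vector (world) from the measured pose to tool z=zdir, y=+-ydir (the nearer)"
    z=np.array(zdir,float); z/=np.linalg.norm(z); y=np.array(ydir,float); y-=z*(y@z); y/=np.linalg.norm(y)
    q=R.from_quat(bot.state()["orientation"]); out=[]
    for s in(1,-1):
        out.append((R.from_matrix(np.c_[np.cross(s*y,z),s*y,z])*q.inv()).as_rotvec())
    return min(out,key=np.linalg.norm)
def rep():
    s=bot.state(); print(s["t"],s["tool_pos"].round(1),s["joint_pos"].round(2),s["contact_force"].round(1),round(s["width"]*85.4,1),R.from_quat(s["orientation"]).as_matrix().round(3).tolist())
E
python3 -c "
from h import *
rep(); print(turn((0,0,-1),(np.cos(-.44),np.sin(-.44),0)),np.array([611,-286.5,260])-bot.state()['tool_pos'])"
```

```text
3.05 [ 435.2 -181.2  304.5] [-0.69 -0.48  2.38  0.44  0.5  -0.6 ] [ 0.2  0.9 -0.3] 60.2 [[0.389, 0.642, 0.661], [0.921, -0.27, -0.28], [-0.001, 0.718, -0.696]]
[ 0.32707278  0.73084563 -0.03872976] [ 175.75344543 -105.31831471  -44.50903001]
```

Call:
{"name": "step_arm", "arguments": {
  "motion": [
    [[0.022,-0.0132,0],[0.0409,0.0914,-0.0048],0.05],
    [[0.022,-0.0132,0],[0.0409,0.0914,-0.0048],0.05],
    [[0.022,-0.0132,0],[0.0409,0.0914,-0.0048],0.05],
    [[0.022,-0.0132,0],[0.0409,0.0914,-0.0048],0.05],
    [[0.022,-0.0132,0],[0.0409,0.0914,-0.0048],0.05],
    [[0.022,-0.0132,0],[0.0409,0.0914,-0.0048],0.05],
    [[0.022,-0.0132,-0.022],[0.0409,0.0914,-0.0048],0.05],
    [[0.022,-0.0132,-0.022],[0.0409,0.0914,-0.0048],0.05],
    [[0,0,0],[0,0,0],0.05]
  ]
}}

```text
t: 3.95
tool_pos: [613.5, -282.8, 250.4]
orientation: [0.843, 0.538, -0.001, -0.009]
contact_force: [-1.4, 0.1, -1.5]
width: 0.583
gripper_force: 0.0
```

```bash
python3 -c "
from h import *
import cv2
rep(); print(turn((0,0,-1),(np.cos(-.44),np.sin(-.44),0)))
a=cv2.resize(bot.snapshot('scene')[220:340,310:430],None,fx=4,fy=4)
cv2.imwrite('pics/k.png',a)"
```

```text
3.95 [ 613.5 -282.8  250.4] [-0.58  0.34  1.61  0.01  1.21 -0.15] [-1.4  0.1 -1.5] 49.8 [[0.421, 0.907, -0.01], [0.907, -0.42, 0.014], [0.008, -0.015, -1.0]]
[-0.01373841 -0.01027111 -0.00595027]
```

View pics/k.png

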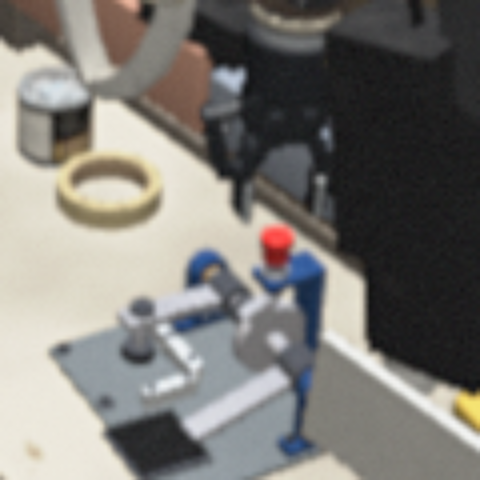

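The picture shows the fingers at crop (240,200) and (318,200), centred over the knob (277,240). Descend and grip.

Call:
{"name": "step_arm", "arguments": {
  "motion": [
    [[-0.0025,-0.0037,-0.011],[-0.0137,-0.0103,0],0.05],
    [[0,0,-0.01],[0,0,0],0.05],
    [[0,0,-0.01],[0,0,0],0.05],
    [[0,0,-0.01],[0,0,0],0.05],
    [[0,0,0],[0,0,0],0.02],
    [[0,0,0],[0,0,0],0.015],
    [[0,0,0],[0,0,0],0.015],
    [[0,0,0],[0,0,0],0.015]
  ],
  "squeeze": 50
}}

```text
t: 4.8
tool_pos: [609.4, -286.1, 218.8]
orientation: [0.843, 0.538, 0.003, 0.006]
contact_force: [-2.3, 0.9, -0.8]
width: 0.291
gripper_force: 49.2
```

Call:
{"name": "step_arm", "arguments": {
  "motion": [
    [[0,0,0.004],[0,0,0],0.015],
    [[0,0,0.004],[0,0,0],0.015],
    [[0,0,0.004],[0,0,0],0.015],
    [[0,0,0.002],[0,0,0],0.015],
    [[0,0,0],[0,0,0],0.015],
    [[0,0,0],[0,0,0],0.015]
  ]
}}

```text
t: 5.4
tool_pos: [609.3, -286.0, 232.3]
orientation: [0.843, 0.538, 0.003, 0.005]
contact_force: [-0.4, 1.3, -10.1]
width: 0.282
gripper_force: 50.3
```

```bash
python3 -c "
from h import *
import cv2
rep()
a=cv2.resize(bot.snapshot('scene')[240:360,310:430],None,fx=4,fy=4)
cv2.imwrite('pics/k2.png',a)"
```

```text
5.4 [ 609.3 -286.   232.3] [-0.59  0.34  1.65  0.    1.14 -0.16] [ -0.4   1.3 -10.1] 24.1 [[0.421, 0.907, 0.011], [0.907, -0.421, -0.006], [-0.001, 0.012, -1.0]]
```

View pics/k2.png

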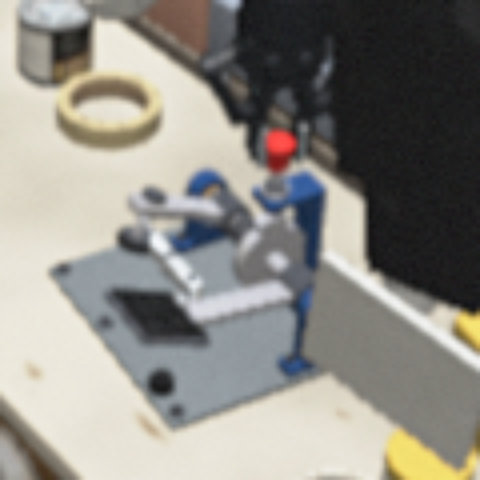

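Tread and pad arm are up; released. Next go over the board.

Call:
{"name": "step_arm", "arguments": {
  "motion": [
    [[0,0,-0.004],[0,0,0],0.05],
    [[0,0,0],[0,0,0],0.05],
    [[0,0,0.03],[0,0,0],0.05],
    [[0,0,0.03],[0,0,0],0.05],
    [[-0.0109,0.0431,0],[0,0,0.0425],0.05],
    [[-0.0109,0.0431,0],[0,0,0.0425],0.05],
    [[-0.0109,0.0431,0],[0,0,0.0425],0.05],
    [[-0.0109,0.0431,0],[0,0,0.0425],0.05],
    [[-0.0109,0.0431,0],[0,0,0.0425],0.05],
    [[-0.0109,0.0431,0],[0,0,0.0425],0.05]
  ]
}}

```text
t: 6.45
tool_pos: [545.0, -26.7, 292.1]
orientation: [0.767, 0.641, 0.006, 0.009]
contact_force: [0.3, 1.3, 1.3]
width: 0.588
gripper_force: 0.0
```

Call:
{"name": "step_arm", "arguments": {
  "motion": [
    [[-0.0109,0.0431,0],[0,0,0.0425],0.045],
    [[-0.0109,0.0431,0],[0,0,0.0425],0.045],
    [[-0.0109,0.0431,0],[0,0,0.0425],0.045],
    [[-0.0109,0.0431,0],[0,0,0.0425],0.045],
    [[-0.0109,0.0431,-0.03],[0,0,0.0425],0.045],
    [[-0.0109,0.0431,-0.03],[0,0,0.0425],0.045],
    [[0,0,0],[0,0,0],0.045],
    [[0,0,0],[0,0,0],0.045]
  ]
}}

```text
t: 7.25
tool_pos: [481.1, 225.9, 234.6]
orientation: [0.679, 0.734, 0.006, 0.006]
contact_force: [0.4, 0.1, -0.6]
width: 0.526
gripper_force: 0.0
```

```bash
python3 -c "
from h import *
rep(); print(turn((0,0,-1),(np.cos(.08),np.sin(.08),0)),np.array([478,231,116])-bot.state()['tool_pos'])
import cv2
cv2.imwrite('pics/r_s.png',bot.snapshot('scene'));cv2.imwrite('pics/r_t.png',bot.snapshot('top'))"
```

```text
7.25 [481.1 225.9 234.6] [ 0.25  0.03  2.   -0.    1.1   0.17] [ 0.4  0.1 -0.6] 45.0 [[-0.078, 0.997, 0.018], [0.997, 0.078, 0.0], [-0.001, 0.018, -1.0]]
[-0.00023643  0.01771965  0.00237801] [  -3.08366953    5.12113562 -118.55340154]
```

Call:
{"name": "step_arm", "arguments": {
  "motion": [
    [[-0.003,0.005,-0.02],[0,0.018,0.002],0.045],
    [[0,0,-0.025],[0,0,0],0.045],
    [[0,0,-0.025],[0,0,0],0.045],
    [[0,0,-0.025],[0,0,0],0.045],
    [[0,0,-0.025],[0,0,0],0.045],
    [[0,0,0],[0,0,0],0.045],
    [[0,0,0],[0,0,0],0.01],
    [[0,0,0],[0,0,0],0.01],
    [[0,0,0],[0,0,0],0.01],
    [[0,0,0],[0,0,0],0.01]
  ],
  "squeeze": 50
}}

```text
t: 8.35
tool_pos: [479.1, 229.9, 115.3]
orientation: [0.679, 0.734, 0.0, 0.0]
contact_force: [1.0, -2.9, 5.8]
width: 0.221
gripper_force: 54.6
```

Call:
{"name": "step_arm", "arguments": {
  "motion": [
    [[0,0,0.02],[0,0,0],0.01],
    [[0,0,0.03],[0,0,0],0.01],
    [[0,0,0.03],[0,0,0],0.01],
    [[0,0,0.03],[0,0,0],0.01],
    [[0,0,0.03],[0,0,0],0.01],
    [[0,0,0],[0,0,0],0.01],
    [[0,0,0],[0,0,0],0.01]
  ]
}}

```text
t: 9.05
tool_pos: [477.3, 230.1, 253.2]
orientation: [0.679, 0.734, -0.001, -0.001]
contact_force: [-0.3, 0.3, -2.2]
width: 0.218
gripper_force: 53.7
```

```bash
cat > kin.py <<'E'
from h import *
def fk(q,k):
    a,off,z1,L1,L2,e,d=k; Y=lambda t:R.from_euler("y",t); Z=lambda t:R.from_euler("z",t)
    A=Z(q[0]); p=A.apply([a,off,z1]); A=A*Y(q[1]); p=p+A.apply([0,0,L1]); A=A*Y(q[2]); p=p+A.apply([e,0,L2]); A=A*Z(q[3])*Y(q[4]); p=p+A.apply([0,0,d])
    return p,A*Z(q[5])
E
python3 - <<'E'
from kin import *
s=bot.state(); rep()
D=[([1.15895,.28712,1.57801,0,1.27859,-.15],[174.53,651.6,302.67]),([1.0062,-.48298,2.39145,.4641,.50216,-.62785],[122.6,453.3,300.45]),
([-.69,-.48,2.38,.44,.5,-.6],[435.2,-181.2,304.5]),([-.585,.34,1.65,0,1.14,-.16],[609.3,-286,232.3]),([.25,.03,2,0,1.1,.17],[481.1,225.9,234.6]),(s["joint_pos"],s["tool_pos"])]
f=lambda k:np.concatenate([fk(q,k)[0]-p for q,p in D])
r=least_squares(f,[0,100,100,400,400,0,200]); print(r.x.round(1),r.fun.round(0))
p,A=fk(s["joint_pos"],r.x); print(A.as_matrix().round(2).tolist())
np.save("k.npy",r.x)
lo=np.array([-2.77,-.9,.21,-1.53,.24,-2.84]);hi=np.array([2.77,2.22,2.48,4.67,2.81,2.84])
M=(A.inv()*R.from_quat(s["orientation"])); print(M.as_rotvec())
def ik(P,zd,yd):
    best=None
    z=np.array(zd)/np.linalg.norm(zd)
    for sg in(1,-1):
        y=sg*np.array(yd,float); y-=z*(y@z); y/=np.linalg.norm(y); T=R.from_matrix(np.c_[np.cross(y,z),y,z])
        for q0 in([.2,.3,1.7,0,.8,0],[.2,.3,1.7,1.2,.8,0],[.2,.3,1.7,-1.2,.8,0]):
            g=lambda q:np.r_[(fk(q,r.x)[0]-P)/100,((fk(q,r.x)[1]*M)*T.inv()).as_rotvec()]
            o=least_squares(g,q0,bounds=(lo,hi))
            if best is None or o.cost<best.cost: best=o
    return best.x.round(2),best.cost.round(4)
for th in(.75,.9):
  for x in(500,600,700):
    P=np.array([x,30,38])-54*np.array([np.sin(th),0,-np.cos(th)]); print("fwd",th,x,ik(P,[np.sin(th),0,-np.cos(th)],[np.cos(th),0,np.sin(th)]))
  for sgn in(1,-1):
    v=np.array([0,sgn,0]); P=np.array([520,30,38])-54*np.array([0,sgn*np.sin(th),-np.cos(th)]); print("side",th,sgn,ik(P,[0,sgn*np.sin(th),-np.cos(th)],[0,np.cos(th),sgn*np.sin(th)]))
E
```

```text
9.05 [477.3 230.1 253.2] [0.26 0.02 1.98 0.   1.15 0.18] [-0.3  0.3 -2.2] 18.6 [[-0.078, 0.997, -0.003], [0.997, 0.078, 0.0], [0.001, -0.003, -1.0]]
[ 10.8 100.3 224.4 444.8 557.4  10.6 177.1] [ 0. -0. -1.  0. -1. -0. -0. -1.  1.  1.  2. -2. -1.  0.  1.  1. -0.  1.]
[[-1.0, -0.08, -0.0], [-0.08, 1.0, 0.0], [0.0, 0.0, -1.0]]
[-6.81603142e-17  3.49231292e-16  1.57079633e+00]
fwd 0.75 500 (array([-0.25,  0.03,  2.48,  1.62,  0.24, -1.82]), np.float64(0.0085))
fwd 0.75 600 (array([-0.18,  0.22,  2.3 ,  2.35,  0.24, -2.49]), np.float64(0.0024))
fwd 0.75 700 (array([-0.16,  0.39,  2.07,  2.09,  0.24,  0.93]), np.float64(0.0066))
side 0.75 1 (array([-0.43,  0.37,  2.06,  0.73,  1.19,  0.69]), np.float64(0.0))
side 0.75 -1 (array([ 0.16,  0.4 ,  2.02, -0.87,  1.07, -0.83]), np.float64(0.0))
fwd 0.9 500 (array([-0.23,  0.06,  2.48,  2.01,  0.24, -2.2 ]), np.float64(0.0329))
fwd 0.9 600 (array([-0.17,  0.24,  2.33,  2.74,  0.35,  0.27]), np.float64(0.0))
fwd 0.9 700 (array([-0.14,  0.4 ,  2.1 ,  2.74,  0.27, -2.83]), np.float64(0.0))
side 0.9 1 (array([-0.47,  0.43,  2.05,  0.81,  1.29, -2.54]), np.float64(0.0))
side 0.9 -1 (array([ 0.21,  0.46,  2.  , -0.98,  1.18, -0.73]), np.float64(0.0))
```

Call:
{"name": "step_arm", "arguments": {
  "motion": [
    [[0.0028,-0.019,0],[0,0,0.1493],0.01],
    [[0.0028,-0.019,0],[0,0,0.1493],0.01],
    [[0.0028,-0.019,0],[0,0,0.1493],0.01],
    [[0.0028,-0.019,0],[0,0,0.1493],0.01],
    [[0.0028,-0.019,0],[0,0,0.1493],0.01],
    [[0.0028,-0.019,0],[0,0,0.1493],0.01],
    [[0.0028,-0.019,0],[0,0,0.1493],0.01],
    [[0.0028,-0.019,0],[0,0,0.1493],0.01],
    [[0.0028,-0.019,0],[0,0,0.1493],0.01],
    [[0.0028,-0.019,0],[0,0,0.1493],0.01]
  ]
}}

```text
t: 10.05
tool_pos: [504.2, 39.4, 250.1]
orientation: [-0.003, 1.0, -0.001, -0.003]
contact_force: [-0.6, -0.1, -0.8]
width: 0.225
gripper_force: 53.6
```

Call:
{"name": "step_arm", "arguments": {
  "motion": [
    [[0,0.007,-0.02],[-0.145,0,0],0.01],
    [[0,0.007,-0.02],[-0.145,0,0],0.01],
    [[0,0.007,-0.02],[-0.145,0,0],0.01],
    [[0,0.007,-0.02],[-0.145,0,0],0.01],
    [[0,0.007,-0.02],[-0.145,0,0],0.01],
    [[0,0.007,-0.02],[-0.145,0,0],0.01],
    [[0,0,-0.02],[0,0,0],0.01],
    [[0,0,-0.015],[0,0,0],0.01],
    [[0,0,0],[0,0,0],0.01],
    [[0,0,0],[0,0,0],0.01]
  ]
}}

```text
t: 11.05
tool_pos: [505.2, 81.5, 97.7]
orientation: [0.0, 0.906, -0.423, -0.001]
contact_force: [0.1, 0.5, -1.0]
width: 0.224
gripper_force: 53.8
```

```bash
python3 -c "
from h import *
rep(); print(turn((0,-np.sin(.87),-np.cos(.87)),(0,np.cos(.87),-np.sin(.87))))"
```

```text
11.05 [505.2  81.5  97.7] [ 0.22  0.4   2.01 -0.93  1.2  -0.78] [ 0.1  0.5 -1. ] 19.1 [[-1.0, -0.0, -0.001], [0.001, 0.642, -0.767], [0.001, -0.767, -0.642]]
[ 0.00375133 -0.00103487  0.0008302 ]
```

Call:
{"name": "step_arm", "arguments": {
  "motion": [
    [[0,0,-0.006],[0,0,0],0.01],
    [[0,0,-0.006],[0,0,0],0.01],
    [[0,0,-0.005],[0,0,0],0.01],
    [[0,0,-0.003],[0,0,0],0.01],
    [[0,0,-0.002],[0,0,0],0.01],
    [[0,0,0],[0,0,0],0.01]
  ]
}}

```text
t: 11.65
tool_pos: [505.3, 81.9, 75.7]
orientation: [0.0, 0.906, -0.423, -0.0]
contact_force: [-0.1, 0.5, -1.8]
width: 0.227
gripper_force: 53.8
```

Call:
{"name": "step_arm", "arguments": {
  "motion": [
    [[0,0,-0.001],[0,0,0],0.01],
    [[0,0,0],[0,0,0],0.027],
    [[0,0,0],[0,0,0],0.03],
    [[0,0.0115,0.01],[0,0,0],0.03],
    [[0,0.0153,0.013],[0,0,0],0.03],
    [[0,0.0153,0.013],[0,0,0],0.03],
    [[0,0.0153,0.02],[0,0,0],0.03],
    [[0,0.0153,0.03],[0.1,0,0],0.05],
    [[0,0,0.04],[0.145,0,0],0.08],
    [[0,0,0.04],[0.145,0,0],0.08]
  ]
}}

```text
t: 12.65
tool_pos: [505.1, 156.4, 243.3]
orientation: [-0.002, 0.972, -0.237, 0.001]
contact_force: [0.7, -0.7, -0.5]
width: 0.845
gripper_force: 0.0
```

Call:
{"name": "step_arm", "arguments": {
  "motion": [
    [[0,0,0.02],[0.145,0,0],0.08],
    [[0,0,0.01],[0.145,0,0],0.08],
    [[0,0,0],[0.145,0,0],0.08],
    [[0,0,0],[0.045,0,0],0.08],
    [[0,0,0],[0,0,0],0.08]
  ]
}}

```text
t: 13.15
tool_pos: [505.4, 154.4, 272.5]
orientation: [0.0, 1.0, -0.002, 0.001]
contact_force: [-0.6, -0.2, -0.0]
width: 0.936
gripper_force: 0.0
```

```bash
python3 -c "
from h import *
import cv2
rep()
t=bot.snapshot('top');s=bot.snapshot('scene');cv2.imwrite('pics/l_s.png',s);cv2.imwrite('pics/l_t.png',t)
a=cv2.resize(t[220:310,200:400],None,fx=4,fy=4,interpolation=2);b=cv2.resize(s[220:330,240:390],None,fx=5.33,fy=5.33,interpolation=2)
a=a[:,:];b=cv2.resize(b,(320,235));im=np.zeros((595,800,3),np.uint8);im[:360]=a;im[360:595,:320]=b;cv2.imwrite('pics/l.png',im)"
```

```text
13.15 [505.4 154.4 272.5] [ 0.11 -0.01  1.97 -0.    1.18 -1.46] [-0.6 -0.2 -0. ] 79.9 [[-1.0, 0.001, 0.001], [0.001, 1.0, -0.003], [-0.001, -0.003, -1.0]]
```

View pics/l.png

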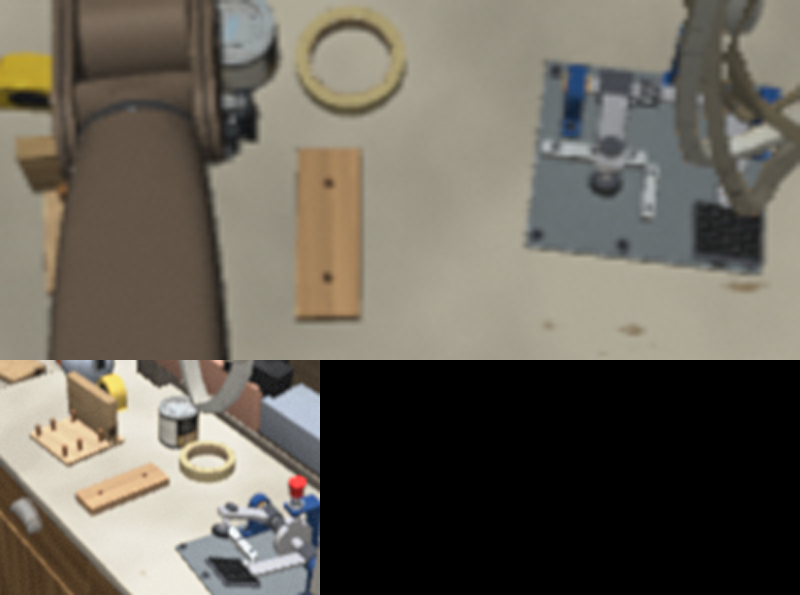

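The board lies flat: in the top crop its corners are about (296,148)–(361,318), i.e. full-image (274–290, 257–299). Treadle remains up.

```bash
python3 - <<'E'
from h import *
import cv2
for n,(x0,x1,y0,y1) in {"top":(265,300,250,306),"scene":(272,322,260,295)}.items():
    im=cv2.imread("pics/l_%s.png"%n[0]); h=cv2.cvtColor(im,cv2.COLOR_BGR2HSV); m=np.zeros(h.shape[:2],np.uint8)
    m[y0:y1,x0:x1]=((h[...,1]>85)&(h[...,2]>120))[y0:y1,x0:x1]
    c=max(cv2.findContours(m,0,cv2.CHAIN_APPROX_NONE)[0],key=cv2.contourArea); b=cv2.boxPoints(cv2.minAreaRect(c)); ap=cv2.approxPolyDP(c,3,True)[:,0]
    print(n,b.tolist(),cv2.contourArea(c)); q=np.array([ray(n,u,v,20) for u,v in (b if n=="top" else ap)]); print(q.tolist(),q.mean(0))
E
```

```text
top [[273.9999694824219, 256.9999694824219], [288.9999694824219, 256.9999694824219], [288.9999694824219, 297.9999694824219], [273.9999694824219, 297.9999694824219]] 599.0
[[579.6, 67.9, 20.0], [579.0, 13.2, 20.0], [423.5, 12.3, 20.0], [424.1, 65.4, 20.0]] [501.55  39.7   20.  ]
scene [[275.24139404296875, 282.1034851074219], [313.68963623046875, 266.7241516113281], [318.03448486328125, 277.5862121582031], [279.58624267578125, 292.9655456542969]] 388.5
[[573.5, 9.3, 20.0], [570.3, 59.4, 20.0], [418.6, 47.3, 20.0], [421.4, -5.3, 20.0]] [495.95   27.675  20.   ]
```

Call:
{"name": "step_arm", "arguments": {
  "motion": [
    [[-0.01,-0.023,0],[0,0,0],0.085],
    [[-0.01,-0.023,-0.02],[0,0,0],0.085],
    [[-0.01,-0.023,-0.03],[0,0,0],0.085],
    [[-0.011,-0.023,-0.03],[0,0,0],0.085],
    [[-0.0105,-0.0245,-0.03],[0,0,0],0.085],
    [[0,0,-0.03],[0,0,0],0.085],
    [[0,0,-0.02],[0,0,0],0.085],
    [[0,0,-0.015],[0,0,0],0.085],
    [[0,0,0],[0,0,0],0.085],
    [[0,0,0],[0,0,0],0.085]
  ]
}}

```text
t: 14.25
tool_pos: [454.1, 38.7, 96.1]
orientation: [-0.001, 1.0, -0.002, -0.0]
contact_force: [-0.0, 1.0, -0.1]
width: 1.0
gripper_force: 0.0
```

```bash
python3 -c "
from h import *
rep(); print(turn((0,0,-1),(0,1,0)))"
```

```text
14.25 [454.1  38.7  96.1] [-0.14  0.1   2.23 -0.01  0.81 -1.7 ] [-0.   1.  -0.1] 85.4 [[-1.0, -0.001, -0.001], [-0.001, 1.0, -0.004], [0.001, -0.004, -1.0]]
[ 0.00385037 -0.00083698 -0.00113592]
```

Call:
{"name": "step_arm", "arguments": {
  "motion": [
    [[0,0,-0.01],[0,0,0],0.085],
    [[0,0,-0.01],[0,0,0],0.085],
    [[0,0,-0.004],[0,0,0],0.085],
    [[0,0,0],[0,0,0],0.07],
    [[0,0,0],[0,0,0],0.06],
    [[0,0,0],[0,0,0],0.045],
    [[0,0,0],[0,0,0],0.045],
    [[0,0,0],[0,0,0],0.045]
  ],
  "squeeze": 50
}}

```text
t: 15.05
tool_pos: [454.3, 38.1, 72.4]
orientation: [0.0, 1.0, -0.002, 0.0]
contact_force: [-0.0, -0.1, 1.1]
width: 0.666
gripper_force: 54.6
```

Call:
{"name": "step_arm", "arguments": {
  "motion": [
    [[0,0,0.02],[0,0,0],0.045],
    [[0,0,0.04],[0,0,0],0.045],
    [[0.01,-0.0048,0],[0,0,-0.141],0.045],
    [[0.01,-0.0048,0],[0,0,-0.141],0.045],
    [[0.01,-0.0048,0],[0,0,-0.141],0.045],
    [[0.01,-0.0048,0],[0,0,-0.141],0.045],
    [[0.01,-0.0048,0],[0,0,-0.141],0.045],
    [[0.01,-0.0048,0],[0,0,-0.141],0.045],
    [[0.01,-0.0048,0],[0,0,-0.141],0.045],
    [[0.01,-0.0048,0],[0,0,-0.141],0.045]
  ]
}}

```text
t: 16.05
tool_pos: [533.8, -0.4, 131.4]
orientation: [0.537, 0.843, -0.002, -0.002]
contact_force: [-0.2, -0.4, -1.5]
width: 0.664
gripper_force: 54.4
```

Call:
{"name": "step_arm", "arguments": {
  "motion": [
    [[0.01,-0.0048,0],[0,0,-0.141],0.045],
    [[0.01,-0.0048,0],[0,0,-0.141],0.045],
    [[0,0,0],[0,0,-0.141],0.045],
    [[0,0,0],[0,0,-0.141],0.045],
    [[0,0,-0.02],[0,0,0],0.045],
    [[0,0,-0.01],[0,0,0],0.045],
    [[0,0,0],[0,0,0],0.045],
    [[0,0,0],[0,0,0],0.045]
  ]
}}

```text
t: 16.85
tool_pos: [553.6, -9.8, 101.6]
orientation: [0.749, 0.663, -0.001, -0.002]
contact_force: [0.3, 0.7, -1.3]
width: 0.661
gripper_force: 54.3
```

```bash
python3 - <<'E'
from h import *
import cv2
rep(); print(turn((0,0,-1),(np.cos(-.121),np.sin(-.121),0)))
t=bot.snapshot('top');s=bot.snapshot('scene');cv2.imwrite('pics/m_s.png',s);cv2.imwrite('pics/m_t.png',t)
n="scene";h=cv2.cvtColor(s,cv2.COLOR_BGR2HSV);m=((h[...,1]>85)&(h[...,2]>120)&(h[...,0]<20)).astype(np.uint8); m[:, :290]=0;m[:,400:]=0;m[:255]=0;m[340:]=0
c=max(cv2.findContours(m,0,cv2.CHAIN_APPROX_NONE)[0],key=cv2.contourArea);print(cv2.contourArea(c),cv2.approxPolyDP(c,2.5,True)[:,0].tolist())
p=[539,-247.3,-.121]
for q in [(-40,105,45),(18,105,45),(-40,110,25),(18,110,25)]: print(q,proj("scene",w(p,q)).round(1),proj("top",w(p,q)).round(1))
E
```

```text
16.85 [553.6  -9.8 101.6] [-0.2   0.28  2.   -0.    0.87 -0.08] [ 0.3  0.7 -1.3] 56.5 [[0.121, 0.993, -0.005], [0.993, -0.121, 0.001], [0.0, -0.005, -1.0]]
[-0.00085355 -0.00467401  0.00030767]
395.5 [[310, 270], [312, 280], [326, 296], [339, 290], [319, 268]]
(-40, 105, 45) [326.2 295.5] [331.1 271.6]
(18, 105, 45) [340.8 290.7] [332.7 256.6]
(-40, 110, 25) [325.5 299.3] [329.6 273.4]
(18, 110, 25) [340.  294.5] [331.1 258.4]
```

Call:
{"name": "step_arm", "arguments": {
  "motion": [
    [[0,0,-0.01],[0,0,0],0.045],
    [[0,0,-0.0055],[0,0,0],0.045],
    [[-0.0024,-0.0199,0],[0,0,0],0.045],
    [[-0.0024,-0.0199,0],[0,0,0],0.045],
    [[-0.0024,-0.0199,0],[0,0,0],0.045],
    [[-0.0018,-0.0149,0],[0,0,0],0.045],
    [[-0.0012,-0.0099,0],[0,0,0],0.045],
    [[-0.0006,-0.005,0],[0,0,0],0.045],
    [[-0.0006,-0.005,0],[0,0,0],0.045],
    [[0,0,0],[0,0,0],0.045]
  ]
}}

```text
t: 17.95
tool_pos: [542.5, -104.5, 86.5]
orientation: [0.749, 0.663, -0.001, -0.001]
contact_force: [-0.6, 0.1, -1.2]
width: 0.668
gripper_force: 54.4
```

```bash
python3 - <<'E'
from h import *
import cv2
rep(); p=[539,-247.3,-.121]
t=bot.snapshot('top');cv2.imwrite('pics/n_t.png',t)
h=cv2.cvtColor(t,cv2.COLOR_BGR2HSV);m=((h[...,1]>70)&(h[...,2]>100)&(h[...,0]<22)).astype(np.uint8); m[:,:300]=0;m[:,385:]=0;m[:245]=0;m[290:]=0
for c in cv2.findContours(m,0,cv2.CHAIN_APPROX_NONE)[0]:
  if cv2.contourArea(c)>30: print(cv2.contourArea(c),cv2.boundingRect(c),cv2.approxPolyDP(c,2,True)[:,0].tolist())
for q in [(-40,10,33),(18,10,33),(-40,170,33)]: print(q,proj("top",w(p,q)).round(1))
E
```

```text
17.95 [ 542.5 -104.5   86.5] [-0.37  0.31  2.   -0.    0.84 -0.25] [-0.6  0.1 -1.2] 57.0 [[0.121, 0.993, -0.004], [0.993, -0.121, 0.001], [0.0, -0.004, -1.0]]
323.5 (324, 259, 33, 17) [[324, 270], [329, 274], [355, 275], [356, 261], [355, 267], [349, 269], [345, 267], [347, 260], [334, 259]]
(-40, 10, 33) [357.4 275.5]
(18, 10, 33) [358.7 260.5]
(-40, 170, 33) [313.  270.9]
```

Call:
{"name": "step_arm", "arguments": {
  "motion": [
    [[-0.0007,-0.006,0],[0,0,0],0.045],
    [[-0.0005,-0.004,0],[0,0,0],0.045],
    [[-0.0002,-0.002,0],[0,0,0],0.045],
    [[-0.0002,-0.0015,0],[0,0,0],0.045],
    [[0,0,0],[0,0,0],0.045]
  ]
}}

```text
t: 18.5
tool_pos: [541.0, -118.0, 86.5]
orientation: [0.749, 0.663, -0.001, -0.001]
contact_force: [0.3, -0.2, -0.8]
width: 0.67
gripper_force: 54.4
```

Call:
{"name": "step_arm", "arguments": {
  "motion": [
    [[-0.0001,-0.001,0],[0,0,0],0.045],
    [[0,0,0],[0,0,0],0.045]
  ]
}}

```text
t: 18.7
tool_pos: [540.8, -118.8, 86.4]
orientation: [0.749, 0.663, -0.001, -0.001]
contact_force: [-0.1, 1.6, -1.6]
width: 0.667
gripper_force: 54.4
```

Call:
{"name": "step_arm", "arguments": {
  "motion": [
    [[-0.0002,-0.0015,0],[0,0,0],0.045],
    [[0,0,0],[0,0,0],0.045]
  ]
}}

```text
t: 18.9
tool_pos: [540.8, -119.2, 86.5]
orientation: [0.749, 0.663, -0.0, -0.002]
contact_force: [0.6, 5.5, 0.0]
width: 0.664
gripper_force: 54.5
```

Call:
{"name": "step_arm", "arguments": {
  "motion": [
    [[0.0015,0.0003,0],[0,0,0],0.045],
    [[0.001,-0.0001,0],[0,0,0],0.045],
    [[0,0,0],[0,0,0],0.045]
  ]
}}

```text
t: 19.2
tool_pos: [542.5, -119.4, 85.9]
orientation: [0.749, 0.662, -0.001, -0.003]
contact_force: [-1.5, 5.2, -0.5]
width: 0.665
gripper_force: 54.4
```

Call:
{"name": "step_arm", "arguments": {
  "motion": [
    [[0.001,-0.0001,0],[0,0,0],0.045],
    [[0,0,0],[0,0,0],0.045]
  ]
}}

```text
t: 19.4
tool_pos: [543.3, -119.4, 85.8]
orientation: [0.749, 0.662, -0.001, -0.003]
contact_force: [-2.3, 4.8, -0.3]
width: 0.667
gripper_force: 54.4
```

Call:
{"name": "step_arm", "arguments": {
  "motion": [
    [[0.001,-0.0001,0],[0,0,0],0.045],
    [[0,0,0],[0,0,0],0.045]
  ]
}}

```text
t: 19.6
tool_pos: [544.2, -119.6, 85.7]
orientation: [0.749, 0.662, -0.001, -0.003]
contact_force: [-1.0, 4.2, -1.2]
width: 0.664
gripper_force: 54.4
```

Call:
{"name": "step_arm", "arguments": {
  "motion": [
    [[0.001,-0.0001,0],[0,0,0],0.045],
    [[0,0,0],[0,0,0],0.045]
  ]
}}

```text
t: 19.8
tool_pos: [545.2, -119.7, 85.7]
orientation: [0.749, 0.662, -0.001, -0.003]
contact_force: [-1.9, 3.8, -1.4]
width: 0.664
gripper_force: 54.4
```

Call:
{"name": "step_arm", "arguments": {
  "motion": [
    [[0.001,-0.0001,0],[0,0,0],0.045],
    [[0,0,0],[0,0,0],0.045]
  ]
}}

```text
t: 20.0
tool_pos: [546.2, -119.8, 85.7]
orientation: [0.749, 0.662, -0.001, -0.003]
contact_force: [-2.4, 4.1, -1.9]
width: 0.665
gripper_force: 54.3
```

Call:
{"name": "step_arm", "arguments": {
  "motion": [
    [[0.001,-0.0001,0],[0,0,0],0.045],
    [[0,0,0],[0,0,0],0.045]
  ]
}}

```text
t: 20.2
tool_pos: [546.6, -119.9, 85.4]
orientation: [0.749, 0.662, -0.002, -0.004]
contact_force: [-3.7, 3.4, -0.8]
width: 0.667
gripper_force: 54.4
```

Call:
{"name": "step_arm", "arguments": {
  "motion": [
    [[0,0,-0.003],[0,0,0],0.045],
    [[0,0,-0.001],[0,0,0],0.045],
    [[0,0,0],[0,0,0],0.045]
  ]
}}

```text
t: 20.5
tool_pos: [547.1, -119.8, 82.2]
orientation: [0.75, 0.662, -0.002, -0.004]
contact_force: [-5.1, 7.3, 3.4]
width: 0.665
gripper_force: 54.9
```

Call:
{"name": "step_arm", "arguments": {
  "motion": [
    [[0,0,-0.001],[0,0,0],0.045],
    [[0,0,0],[0,0,0],0.045]
  ]
}}

```text
t: 20.7
tool_pos: [547.2, -119.8, 81.4]
orientation: [0.749, 0.662, -0.002, -0.003]
contact_force: [-3.5, 6.6, 3.1]
width: 0.666
gripper_force: 54.9
```

```bash
python3 - <<'E'
from h import *
import cv2
rep()
t=bot.snapshot('top');s=bot.snapshot('scene')
a=cv2.resize(t[230:300,310:410],None,fx=7,fy=7,interpolation=2)[:, :400*2];b=cv2.resize(s[265:350,310:400],(445,420),interpolation=2)
cv2.imwrite('pics/p_t.png',t);cv2.imwrite('pics/p_s.png',s)
a=cv2.resize(t[235:295,310:380],(350,300),interpolation=2)
im=np.zeros((420,800,3),np.uint8);im[:300,:350]=a;im[:,355:]=b;cv2.imwrite('pics/p.png',im)
E
```

```text
20.7 [ 547.2 -119.8   81.4] [-0.4   0.33  1.98  0.    0.84 -0.27] [-3.5  6.6  3.1] 56.9 [[0.123, 0.992, -0.007], [0.992, -0.123, 0.003], [0.002, -0.007, -1.0]]
```

View pics/p.png

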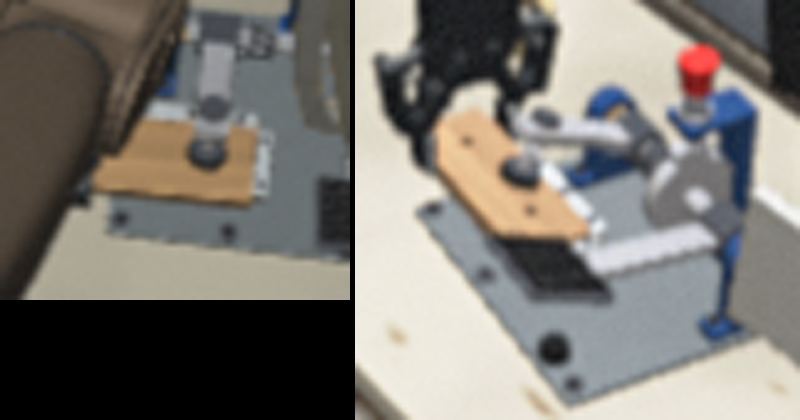

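The last view shows the board against the end stop (top crop (258,160)) and along the fence, under the pad, treadle up. Release.

Call:
{"name": "step_arm", "arguments": {
  "motion": [
    [[0,0,-0.0008],[0,0,0],0.045],
    [[0,0,0],[0,0,0],0.06],
    [[0,0,0],[0,0,0],0.07],
    [[0,0,0],[0,0,0],0.075],
    [[0,0,0],[0,0,0],0.075],
    [[0,0,0.015],[0,0,0],0.075],
    [[0,0,0.02],[0,0,0],0.075],
    [[0,0,0.04],[0,0,0],0.075],
    [[0,0.03,0.04],[0,0,0],0.075],
    [[0,0.04,0.02],[0,0,0],0.075]
  ]
}}

```text
t: 21.8
tool_pos: [550.1, -51.7, 221.5]
orientation: [0.75, 0.662, 0.001, 0.002]
contact_force: [0.5, 0.6, 0.7]
width: 0.877
gripper_force: 0.0
```

Call:
{"name": "step_arm", "arguments": {
  "motion": [
    [[-0.01,0.049,0],[0,0,0],0.02],
    [[-0.01,0.049,0],[0,0,0],0.0],
    [[-0.01,0.049,0],[0,0,0],0.0],
    [[0,0,0],[0,0,0],0.0]
  ]
}}

```text
t: 22.2
tool_pos: [516.6, 101.0, 216.9]
orientation: [0.746, 0.665, -0.0, -0.002]
contact_force: [-0.1, -0.8, 0.0]
width: 0.197
gripper_force: 0.0
```

```bash
cat > chk.py <<'E'
from h import *
import cv2,sys
rep(); p=[539,-247.3,-.121]
def inv(q): c,s=np.cos(p[2]),np.sin(p[2]); d=q[:2]-p[:2]; return ((c*d[0]+s*d[1]).round(1),(-s*d[0]+c*d[1]).round(1))
for n,bx in {"top":(300,385,245,290),"scene":(290,375,262,330)}.items():
    t=bot.snapshot(n);cv2.imwrite(f'pics/{sys.argv[1]}_{n}.png',t)
    h=cv2.cvtColor(t,cv2.COLOR_BGR2HSV);m=np.zeros(h.shape[:2],np.uint8);x0,x1,y0,y1=bx
    m[y0:y1,x0:x1]=((h[...,1]>70)&(h[...,2]>(100 if n=="top" else 150))&(h[...,0]<22))[y0:y1,x0:x1]
    c=max(cv2.findContours(m,0,cv2.CHAIN_APPROX_NONE)[0],key=cv2.contourArea)
    print(n,cv2.contourArea(c)); k=cv2.approxPolyDP(cv2.convexHull(c),1.8,True)[:,0]
    for u,v in k: print((int(u),int(v)),inv(ray(n,u,v,28)))
    b=cv2.minAreaRect(c); q=np.array([ray(n,u,v,28) for u,v in cv2.boxPoints(b)]); print("rect mid",inv(q.mean(0)))
E
python3 chk.py q
```

```text
22.2 [516.6 101.  216.9] [-0.    0.05  2.01  0.    1.08  0.11] [-0.1 -0.8  0. ] 16.8 [[0.114, 0.993, -0.003], [0.993, -0.114, 0.002], [0.002, -0.003, -1.0]]
top 537.5
(318, 256) (np.float64(20.8), np.float64(158.4))
(360, 261) (np.float64(18.5), np.float64(4.7))
(360, 275) (np.float64(-35.1), np.float64(0.7))
(316, 270) (np.float64(-33.7), np.float64(159.8))
rect mid (np.float64(-9.1), np.float64(80.3))
scene 350.0
(322, 291) (np.float64(-30.6), np.float64(153.8))
(334, 287) (np.float64(18.5), np.float64(154.6))
(356, 312) (np.float64(16.7), np.float64(-0.1))
(337, 311) (np.float64(-36.8), np.float64(33.8))
rect mid (np.float64(-8.4), np.float64(77.2))
```

Call:
{"name": "step_arm", "arguments": {
  "motion": [
    [[-0.0045,-0.0462,0.01],[0,0,0],0],
    [[-0.0045,-0.0462,0.01],[0,0,0],0],
    [[-0.0045,-0.0462,0],[0,0,0],0],
    [[-0.0045,-0.0462,0],[0,0,0],0],
    [[-0.0045,-0.0462,0],[0,0,0],0],
    [[-0.0045,-0.0462,0],[0,0,0],0],
    [[-0.0045,-0.0462,0],[0,0,0],0],
    [[-0.0045,-0.0462,0],[0,0,0],0],
    [[-0.0045,-0.0462,0],[0,0,0],0],
    [[0,0,-0.02],[0,0,0],0]
  ]
}}

```text
t: 23.3
tool_pos: [477.3, -328.1, 219.9]
orientation: [0.751, 0.66, -0.002, 0.004]
contact_force: [-0.2, -0.5, -0.3]
width: -0.001
gripper_force: 0.0
```

Call:
{"name": "step_arm", "arguments": {
  "motion": [
    [[0,0,-0.02],[0,0,0],0],
    [[0,0,-0.01],[0,0,0],0],
    [[0,0,0],[0,0,0],0],
    [[0,0,0],[0,0,0],0]
  ]
}}

```text
t: 23.7
tool_pos: [477.6, -320.1, 186.3]
orientation: [0.749, 0.663, -0.001, -0.001]
contact_force: [0.4, -0.5, 0.6]
width: -0.002
gripper_force: 0.0
```

Call:
{"name": "step_arm", "arguments": {
  "motion": [
    [[-0.0015,0.004,-0.015],[0,0,0],0],
    [[0,0,-0.01],[0,0,0],0],
    [[0,0,-0.01],[0,0,0],0],
    [[0,0,-0.01],[0,0,0],0],
    [[0,0,-0.01],[0,0,0],0],
    [[0,0,-0.01],[0,0,0],0],
    [[0,0,-0.005],[0,0,0],0],
    [[0,0,-0.005],[0,0,0],0],
    [[0,0,0],[0,0,0],0],
    [[0,0,0],[0,0,0],0]
  ]
}}

```text
t: 24.7
tool_pos: [477.5, -315.7, 111.7]
orientation: [0.749, 0.663, -0.0, 0.0]
contact_force: [2.1, 1.2, 4.1]
width: 0.002
gripper_force: 2.6
```

Call:
{"name": "step_arm", "arguments": {
  "motion": [
    [[0,0,-0.002],[0,0,0],0],
    [[0,0,-0.002],[0,0,0],0],
    [[0,0,0],[0,0,0],0]
  ]
}}

```text
t: 25.0
tool_pos: [477.9, -315.8, 108.7]
orientation: [0.749, 0.663, 0.0, 0.0]
contact_force: [3.0, 3.7, 9.5]
width: -0.002
gripper_force: 4.9
```

Call:
{"name": "step_arm", "arguments": {
  "motion": [
    [[0,0,-0.001],[0,0,0],0],
    [[0,0,-0.001],[0,0,0],0],
    [[0,0,0],[0,0,0],0]
  ]
}}

```text
t: 25.3
tool_pos: [478.2, -315.8, 107.2]
orientation: [0.749, 0.663, 0.0, 0.001]
contact_force: [2.6, 4.3, 11.8]
width: 0.003
gripper_force: 5.6
```

Call:
{"name": "step_arm", "arguments": {
  "motion": [
    [[0,0,-0.001],[0,0,0],0],
    [[0,0,-0.001],[0,0,0],0],
    [[0,0,0],[0,0,0],0]
  ]
}}

```text
t: 25.6
tool_pos: [478.5, -315.9, 105.6]
orientation: [0.749, 0.663, 0.0, 0.001]
contact_force: [3.6, 5.3, 12.2]
width: 0.003
gripper_force: 6.3
```

Call:
{"name": "step_arm", "arguments": {
  "motion": [
    [[0,0,-0.002],[0,0,0],0],
    [[0,0,-0.001],[0,0,0],0],
    [[0,0,0],[0,0,0],0]
  ]
}}

```text
t: 25.9
tool_pos: [478.8, -316.0, 105.1]
orientation: [0.749, 0.663, 0.0, 0.0]
contact_force: [-1.4, 8.1, 25.7]
width: -0.001
gripper_force: 12.6
```

Call:
{"name": "step_arm", "arguments": {
  "motion": [
    [[0,0,-0.002],[0,0,0],0],
    [[0,0,-0.001],[0,0,0],0],
    [[0,0,0],[0,0,0],0]
  ]
}}

```text
t: 26.2
tool_pos: [479.1, -316.2, 104.5]
orientation: [0.749, 0.663, 0.0, -0.0]
contact_force: [-7.1, 12.1, 38.1]
width: 0.001
gripper_force: 19.0
```

```bash
python3 chk.py u; python3 - <<'E'
from h import *
import cv2
for f in("scene0","l_s","u_scene"):
    s=cv2.imread(f"pics/{f}.png"); h=cv2.cvtColor(s,cv2.COLOR_BGR2HSV); m=((h[...,0]<8)|(h[...,0]>172))&(h[...,1]>150)&(h[...,2]>90); m[:270]=0;m[300:]=0;m[:,:365]=0;m[:,395:]=0
    y,x=np.nonzero(m); print(f,len(x),y.min(),y.max(),y.mean())
E
```

```text
26.2 [ 479.1 -316.2  104.5] [-0.76  0.31  1.95  0.    0.88 -0.64] [-7.1 12.1 38.1] 0.0 [[0.121, 0.993, -0.0], [0.993, -0.121, 0.001], [0.001, -0.001, -1.0]]
top 293.5
(316, 270) (np.float64(-33.7), np.float64(159.8))
(318, 256) (np.float64(20.8), np.float64(158.4))
(347, 260) (np.float64(17.1), np.float64(51.9))
(329, 271) (np.float64(-32.4), np.float64(112.8))
rect mid (np.float64(-9.1), np.float64(106.4))
scene 223.0
(322, 291) (np.float64(-30.6), np.float64(153.8))
(334, 287) (np.float64(18.5), np.float64(154.6))
(339, 291) (np.float64(22.8), np.float64(125.8))
(340, 303) (np.float64(-7.2), np.float64(65.8))
(337, 310) (np.float64(-34.4), np.float64(38.3))
rect mid (np.float64(-7.1), np.float64(107.5))
scene0 49 277 285 280.81632653061223
l_s 55 274 283 278.2909090909091
u_scene 48 277 285 280.8958333333333
```

The treadle is on its stop (force jumps to 38 N) and the knob has dropped back to its latched height. Lift off.

Call:
{"name": "step_arm", "arguments": {
  "motion": [
    [[0,0,0.005],[0,0,0],0],
    [[0,0,0.01],[0,0,0],0],
    [[0,0,0.02],[0,0,0],0],
    [[0,0,0.04],[0,0,0],0],
    [[0,0,0.04],[0,0,0],0],
    [[-0.02,0,0.02],[0,0,0],0],
    [[0,0,0],[0,0,0],0],
    [[0,0,0],[0,0,0],0]
  ]
}}

```text
t: 27.1
tool_pos: [455.7, -315.2, 230.8]
orientation: [0.749, 0.663, -0.001, -0.002]
contact_force: [-0.6, 0.2, -0.5]
width: 0.002
gripper_force: 0.0
```

```bash
python3 chk.py v; python3 - <<'E'
from h import *
import cv2
s=cv2.imread("pics/v_scene.png"); h=cv2.cvtColor(s,cv2.COLOR_BGR2HSV); m=((h[...,0]<8)|(h[...,0]>172))&(h[...,1]>150)&(h[...,2]>90); m[:270]=0;m[300:]=0;m[:,:365]=0;m[:,395:]=0
print(np.nonzero(m)[0].mean())
g=[cv2.cvtColor(cv2.imread(f"pics/{f}.png"),6).astype(int) for f in("scene0","l_s","v_scene")]
A=(slice(322,345),slice(332,365)); print("tread diff to latched/up:",abs(g[2][A]-g[0][A]).mean(),abs(g[2][A]-g[1][A]).mean())
E
```

```text
27.1 [ 455.7 -315.2  230.8] [-0.79  0.1   1.94 -0.    1.11 -0.66] [-0.6  0.2 -0.5] 0.1 [[0.122, 0.993, -0.004], [0.993, -0.122, 0.001], [0.001, -0.004, -1.0]]
top 301.5
(316, 270) (np.float64(-33.7), np.float64(159.8))
(318, 256) (np.float64(20.8), np.float64(158.4))
(347, 260) (np.float64(17.1), np.float64(51.9))
(328, 272) (np.float64(-36.6), np.float64(116.0))
rect mid (np.float64(-9.0), np.float64(106.4))
scene 305.0
(322, 291) (np.float64(-30.6), np.float64(153.8))
(331, 288) (np.float64(6.1), np.float64(154.4))
(356, 312) (np.float64(16.7), np.float64(-0.1))
(342, 317) (np.float64(-37.2), np.float64(-0.3))
rect mid (np.float64(-13.2), np.float64(74.3))
280.8958333333333
tread diff to latched/up: 5.899868247694335 44.54281949934124
```

Latched with the board home and unmoved; handing in.

```bash
python3 -c "
from cell import bot
print(bot.close_job())"
```

```text
the job is handed in; nothing more can be done
None
```

The job was handed in at about 27 s: the camera check just before showed the treadle latched down on the pine board, snug in the fence and end-stop corner; the hand-in call returned no verdict, and the bystanders were not measured afterwards.

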